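Find the socket that fits the timber bolt's nut

TASK

The three sockets in the steel tray look alike, but only one fits the hex nut on the timber: try them on the nut until one slips fully home, down onto the plate, and finish while still holding that socket, seated straight on the nut, in the gripper. Every socket that does not fit goes back in the tray, standing mouth down as it was. Do not knock a socket over, and leave the other things on the bench where they are.

Things in the scene. Friction and masses are not known exactly. Their poses are not given: they have to be found in the camera images.
- tray: fixed dark steel tray, open on top, 160 (its x) x 300 (its y) x 16 mm outside, walls and floor 4 mm thick; origin at the centre of its underside, z up. The three sockets start in it in a row along its y axis, 95 mm apart, 20 mm from its middle line towards its -x. Tray and timber may change sides of the bench
- beam: fixed length of timber lying on the bench, 140 (its x) x 320 (its y) x 45 mm high; origin at the centre of its underside, z up
- nut_seat (a point): on the axis of the fixed hex nut, level with the top of the square steel bearing plate (70 x 70 x 4 mm, lying on the timber) the nut stands on; a seated socket rests its rim on the plate, here. Nut 30 mm across flats, 16 mm high above here, top edge chamfered; a 16 mm bolt end shows 4 mm above it. z up; x is square to a pair of the nut's flats (and to plate edges). It cannot turn
- socket_a_stub (a point): where to grip one of three loose steel sockets, alike outside, about 0.42 kg: round, 44 mm across, 46 mm high, standing mouth down, with a square drive adapter 24 x 24 x 50 mm tall fixed upright on top (96 mm in all). This point is on the axis, 74 mm above the rim of the mouth, 28 mm above the shoulder, 22 mm below the top of the adapter. x and y square to its sides, z up
- socket_a_mouth (a point): centre of the rim of the mouth (lower end) of the socket gripped at socket_a_stub; z up the axis, x square to a pair of flats of its hex hole: lay x along the nut's x, give or take sixths of a turn. Hole 24 mm deep. Holes differ, hidden below: one slips over the nut with 1 mm to spare each side, the others are too small and stop on the nut's top, 16 mm higher; which is which must be tried
- socket_b_stub (a point): where to grip one of three loose steel sockets, alike outside, about 0.42 kg: round, 44 mm across, 46 mm high, standing mouth down, with a square drive adapter 24 x 24 x 50 mm tall fixed upright on top (96 mm in all). This point is on the axis, 74 mm above the rim of the mouth, 28 mm above the shoulder, 22 mm below the top of the adapter. x and y square to its sides, z up
- socket_b_mouth (a point): centre of the rim of the mouth (lower end) of the socket gripped at socket_b_stub; z up the axis, x square to a pair of flats of its hex hole: lay x along the nut's x, give or take sixths of a turn. Hole 24 mm deep. Holes differ, hidden below: one slips over the nut with 1 mm to spare each side, the others are too small and stop on the nut's top, 16 mm higher; which is which must be tried
- socket_c_stub (a point): where to grip one of three loose steel sockets, alike outside, about 0.42 kg: round, 44 mm across, 46 mm high, standing mouth down, with a square drive adapter 24 x 24 x 50 mm tall fixed upright on top (96 mm in all). This point is on the axis, 74 mm above the rim of the mouth, 28 mm above the shoulder, 22 mm below the top of the adapter. x and y square to its sides, z up
- socket_c_mouth (a point): centre of the rim of the mouth (lower end) of the socket gripped at socket_c_stub; z up the axis, x square to a pair of flats of its hex hole: lay x along the nut's x, give or take sixths of a turn. Hole 24 mm deep. Holes differ, hidden below: one slips over the nut with 1 mm to spare each side, the others are too small and stop on the nut's top, 16 mm higher; which is which must be tried
- hexbolt: loose hex-head bolt, 65 mm long and 27 mm thick at the head, lying in the tray near its far (+x) rim; bystander
- sandblock: cork sanding block 75 x 45 x 26 mm on the +y end of the timber; bystander
- washer: loose flat steel washer, 38 mm across, 5 mm thick, on the -y end of the timber; bystander
- finish: yellow bottle of wood finish, 52 mm across, 130 mm tall, upright, beyond the work in the middle of the bench; bystander
- hammer: hammer lying on the bench to the left of the work; bystander
- offcut: wood offcut 90 x 60 x 35 mm, on the bench to the right of the work; bystander

How it is judged:
By the outcome, as a careful person would: the job done as asked, in the order asked, and still so for the second after the job is handed in, while the arm keeps its last pose, push and grip.
It also fails if it takes over 72 s, if anything falls off the work surface, if the arm or the gripper's body presses on something with over 40 N, if the wrist force passes 120 N, or if a joint passes its speed limit or range.

ROBOT

A 6-joint arm with a two-finger parallel gripper is mounted at the origin on the work surface. World frame = base frame: x ahead of the robot, y to its left, z up, the work surface at z = 0. Lengths are in mm, angles in rad, forces in N, time in s.
With the tool pointing down it reaches from about 300 to 1000 mm from the base axis. Payload 5.1 kg.
Tool frame: the origin (TCP) lies midway between the tips of the shut fingers; the grasp point (between the pads) lies manip.tcp_to_grasp behind it (manip.tcp_to_grasp is the distance from the TCP to the grasp point, in mm); z points along the fingers, y is the line along which they close (so a half turn about z gives the same grasp; the last joint's range is limited). The gripper opens to 95 mm and grips with 3 to 60 N. Pads are 20 mm wide; open, the fingers measure 119 mm over their backs; the gripper's body (75 mm by 180 mm) begins 59 mm behind the grasp point.
Start: joints at [-1.345, 0.124, 1.65, -0, 1.367, -0.083], TCP at [197.513, -619.252, 214.656] pointing down, gripper open.
Joint ranges: [-2.61, 2.61], [-1.02, 2.33], [0.03, 2.71], [-1.35, 4.49], [0.32, 2.68], [-2.91, 2.91]. Speed limits (rad/s): [2.57, 2.57, 3.14, 3.14, 3.14, 3.14].

INTERFACE

Orientations are given as a unit quaternion [x, y, z, w].
In Python, from rig import manip, camera gives the robot as it stands.
- The arm moves only by the shell command python3 -m creep 'ROWS'. ROWS is JSON, a list of rows, each a list of 5 numbers: the shift along the world's x, y, z in m, then the turn about the world's z in degrees, then the finger opening in m, from 0 to 0.0951. In form: [[dx, dy, dz, twist, claw], ...]. A call has 1 to 10 rows; each row shifts and turns the commanded pose from where the row before left it; what a row does not reach is not made up. A row lasts 1/8 s, in which the tool goes at most 62.5 mm and 10.7 degrees, less where a joint would pass 70% of its speed; a pose out of reach is approached as far as the arm can. A call with a gripper value outside its range is refused whole. The fingers move at their own pace and stop on an object; the grip force is fixed at half the most. Time passes only in rows, so rows that do not move let the fingers close. It gives the time, the measured TCP pose, the force, the opening and the grip force at its end, in the units of the state.
- manip.get_obs(): the state, without advancing time (a new reading comes with each control period).
- camera(name): name is "scene" or "top" or "wrist"; returns a dict with "pixels" (400x640x3 uint8, red, green, blue), "z_map" (400x640 float32, mm along the optical axis (not along the pixel's ray), 0 where there is no reading), "camera_matrix" (3x3 intrinsics, pixels), "k1" (the pictures are not rectified: a ray, as slopes to the right and down, at radius r is drawn at 1 + k1 r^2 times it, then the intrinsics apply), "R" (3x3) and "t" (3): a world point X has camera coordinates R X + t. Camera axes: x right, y down, z forward; pixel columns grow to the right and rows downward; lengths in mm; the calibration is good to about 2 mm. A picture is of the moment at which its call begins.
- manip.sign_off(): hands the job in; it is judged then, once.
The state is a dict: "time_s": time; "joint_pos": joint angles; "qd": joint speeds; "tau": joint torques, N m; "ee_pos": TCP position; "tcp_rot": TCP orientation; "force": force on the tool from outside, world axes, zero at the start; "torque": the same for the moment, N m; "gripper_width": finger opening in mm; "finger_force": force on a finger pad.
Only numpy, scipy, OpenCV 4.12 (cv2) and the standard library are available. Lean on these libraries where they do the work, as an engineer would, in place of code of your own. Each camera call takes 0.05 s, during which the arm holds its last target. There are 200 camera calls.

## Working session

There is one attempt and no reset: what is moved stays moved. The work goes in short steps, Python scripts to look and compute and a shell command to move; the robot and the scene stay as the last step left them, time stands still between calls to the robot, and variables do not carry over. Pictures are saved under pics/ and viewed, at most 10 in all, crops included, and the job is handed in when it is done.

```bash
mkdir -p pics; ls; python3 - <<'E'
from rig import manip,camera
import cv2,pickle
print(manip.tcp_to_grasp, manip.get_obs())
d={}
for n in("scene","top"):
    c=camera(n); d[n]=c
    cv2.imwrite(f"pics/{n}0.png",c["pixels"][:,:,::-1])
    print(n,c["camera_matrix"],c["k1"],c["R"],c["t"])
pickle.dump(d,open("d0.pkl","wb"))
E
```

```text
pics
18.8 {'time_s': 0.0, 'joint_pos': array([-1.34459221e+00,  1.24521876e-01,  1.65168731e+00, -1.45162697e-05,
        1.36746894e+00, -8.26102848e-02]), 'qd': array([-4.22695064e-04,  6.80918811e-05,  4.29686714e-04, -1.38602143e-03,
        1.26494843e-03, -4.93328961e-04]), 'tau': array([ 3.75658135e-05, -4.17601669e+01, -3.59931779e+01,  7.73704355e-02,
        4.92231210e-02, -1.67862331e-04]), 'ee_pos': array([ 197.37129412, -618.63469122,  213.3683185 ]), 'tcp_rot': array([ 9.88102110e-01,  1.53795750e-01, -8.18898832e-05, -1.03954231e-03]), 'force': array([ 0.42854331, -0.19987355,  0.35954835]), 'torque': array([-0.00805114, -0.00588428,  0.01990158]), 'finger_force': 0.0, 'gripper_width': 95.3011209905136}
scene [[434.50300271   0.         320.30622735]
 [  0.         434.50300271 198.17957415]
 [  0.           0.           1.        ]] -0.1224047084722928 [[ 0.74745057  0.66431463  0.00192893]
 [ 0.35734942 -0.39961893 -0.84416   ]
 [-0.560017    0.63165717 -0.53608784]] [-430.06242352 -148.07810116 1753.39009332]
top [[415.73232035   0.         313.0449862 ]
 [  0.         415.73232035 202.65371707]
 [  0.           0.           1.        ]] 0.007235911001768047 [[-0.02175426 -0.99931822 -0.02983037]
 [-0.99349531  0.02494414 -0.1111074 ]
 [ 0.11177575  0.02721928 -0.99336061]] [  21.12862397  584.96363065 1132.81335294]
```

View pics/top0.png

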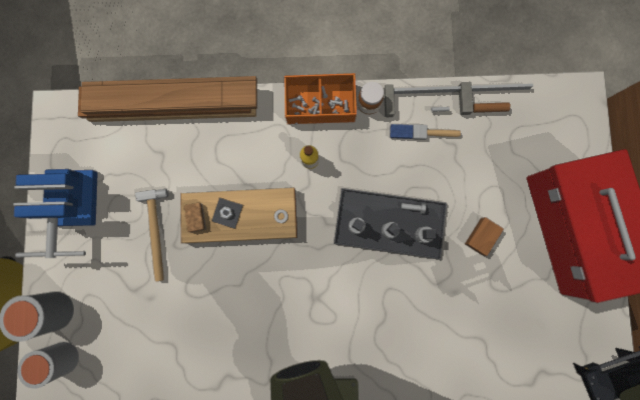

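View pics/scene0.png

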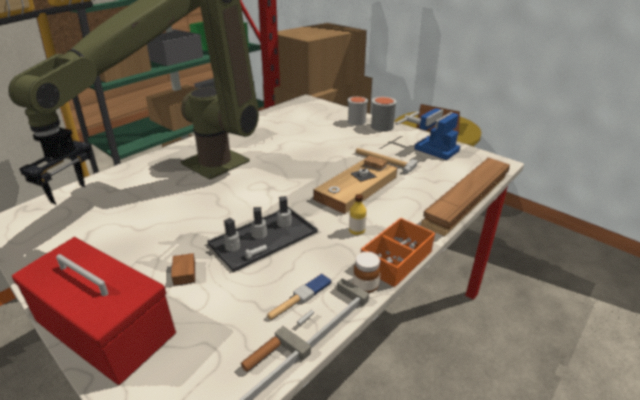

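The top view shows the sockets at about (357,225), (391,230) and (425,235) in the tray. The nut and plate are at (227,212) on the timber, with the bottle at (309,155) and the hammer at (155,230). Next I'll turn these into positions using depth.

```bash
cat > h.py <<'E'
import numpy as np,cv2
def cloud(c):
    K=c["camera_matrix"];h,w=c["z_map"].shape
    u,v=np.meshgrid(np.arange(w),np.arange(h))
    x=(u-K[0,2])/K[0,0];y=(v-K[1,2])/K[1,1];X,Y=x.copy(),y.copy()
    for _ in range(8):
        s=1+c["k1"]*(X*X+Y*Y);X=x/s;Y=y/s
    z=c["z_map"]
    P=np.stack([X*z,Y*z,z],-1)
    W=(P-c["t"])@c["R"]      # R^T (P-t)
    W[z==0]=np.nan
    return W
def rect(p):
    (cx,cy),(a,b),ang=cv2.minAreaRect(p[:,:2].astype(np.float32)); return np.round([cx,cy,a,b,ang],1)
def comps(W,m,minn=5):
    n,l=cv2.connectedComponents(m.astype(np.uint8))
    return [W[l==i] for i in range(1,n) if (l==i).sum()>=minn]
E
python3 - <<'E'
import pickle,numpy as np
from h import *
d=pickle.load(open("d0.pkl","rb"))
W=cloud(d["top"]);Z=W[...,2]
roi=np.zeros(Z.shape,bool);roi[140:290,140:510]=1
for lo,hi in((85,115),(54,140),(35,54),(8,54)):
    print(lo,hi)
    for p in comps(W,roi&(Z>lo)&(Z<hi)): print(len(p),rect(p),np.round(np.median(p,0),1),np.nanpercentile(p[:,2],95).round(1))
# dark tray by colour
g=d["top"]["pixels"].max(2)
m=roi&(g<85)
for p in comps(W,m,150): print("dark",len(p),rect(p),np.round(np.median(p,0),1))
print(np.nanmedian(Z[260:285,300:330]))
E
```

```text
85 115
132 [711.6  12.9  39.3  44.5  15.5] [705.2  11.4  91.8] 103.2
87 [ 519.5 -112.8   23.5   24.4   57.7] [ 518.7 -112.9   99.8] 102.9
93 [ 504.8 -205.6   24.1   23.8   50.1] [ 504.3 -204.5   99. ] 102.4
91 [ 490.9 -298.3   23.3   21.3   87.7] [ 490.8 -297.7   99. ] 102.5
54 140
310 [712.6  13.6  50.   50.   58.7] [705.7  12.4  91.1] 130.9
487 [551.4 335.3  75.3  45.7   9.1] [549.8 333.7  70.3] 74.0
110 [562.1 245.2  28.5  32.6  41.7] [561.6 244.5  64.6] 69.3
100 [ 519.4 -112.8   23.6   24.4   57. ] [ 518.5 -111.3   99.3] 102.6
114 [ 503.4 -207.3   28.8   23.9   50.2] [ 503.5 -203.6   98.5] 102.4
126 [ 490.1 -298.3   23.1   23.7   87. ] [ 490.2 -294.1   97.9] 102.3
35 54
22 [694.6  12.6  13.6  45.3   3.8] [691.9   9.1  44. ] 52.3
5190 [556.1 218.7 140.4 324.5   1.4] [554.  200.3  45. ] 49.8
102 [ 520.4 -113.5   41.6   41.4   89.9] [ 514.7 -106.3   49.3] 52.8
57 [ 508.9 -480.6   51.1   24.1   56.7] [ 508.5 -477.4   36.2] 38.6
96 [ 503.1 -203.2   42.8   36.8   27.5] [ 498.2 -195.5   49.5] 53.1
135 [ 477.9 -460.9   59.5   58.2   61.9] [ 482.  -459.    36.4] 38.8
104 [ 490.1 -294.7   
[... 396 characters left out ...]
18.6 140.7 324.7   1.5] [553.8 199.8  45. ] 49.8
1012 [507.7 462.8 259.7  75.8   2. ] [525.8 459.5  23. ] 27.9
540 [ 525.5 -209.1  301.1  160.5   80.5] [ 525.6 -224.6   15.1] 19.0
157 [ 566.1 -278.3   72.9   26.1   87.9] [ 567.9 -277.7   19.8] 28.2
125 [ 518.5 -115.2   48.6   43.5   76.4] [ 513.8 -105.7   48.5] 52.7
837 [ 481.9 -464.1   61.9   90.6   55.8] [ 481.6 -460.6   34.1] 37.8
124 [ 502.3 -207.2   50.9   40.7   48.5] [ 498.7 -193.8   48.7] 53.0
141 [ 490.1 -294.5   43.3   35.7    1.2] [ 487.8 -286.6   47.3] 51.4
dark 5545 [nan nan  0.  0.  0.] [nan nan nan]
dark 434 [560.9 246.7  66.8  65.6  71.2] [nan nan nan]
dark 175 [542.1 311.4  42.2  80.1  72.6] [nan nan nan]
-0.3494226528162539
```

```bash
python3 -m creep '[[0.03,0.041,0.015,0,0.095],[0.03,0.041,0.015,0,0.095],[0.03,0.041,0.015,0,0.095],[0.03,0.041,0.015,0,0.095],[0.03,0.041,0.015,0,0.095],[0.03,0.041,0.015,0,0.095],[0.03,0.041,0.015,0,0.095],[0.03,0.041,0.015,0,0.095],[0.03,0.041,0.015,0,0.095],[0.0,0.0,0.0,0,0.095]]'
python3 - <<'E'
from rig import camera
import cv2,pickle
c=camera("wrist");pickle.dump(c,open("d1.pkl","wb"));cv2.imwrite("pics/w1.png",c["pixels"][:,:,::-1])
E
```

```text
time_s: 1.35
ee_pos: [469.2, -248.1, 350.9]
tcp_rot: [0.988, 0.156, 0.001, 0.001]
force: [-0.7, -0.3, -0.8]
gripper_width: 95.2
finger_force: 0.0
```

View pics/w1.png

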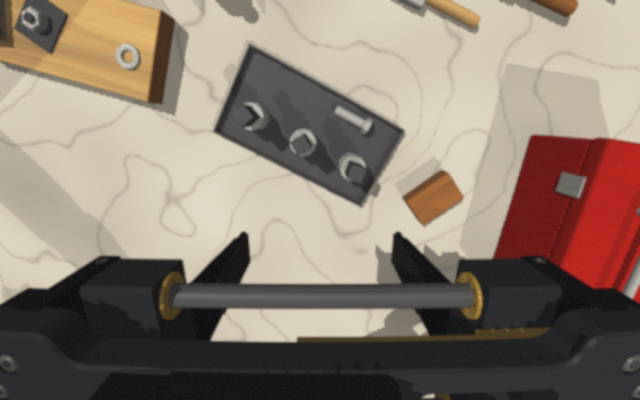

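The wrist view shows the stubs at about (252,117), (302,142) and (353,166), the hex bolt at (353,120), and the nut at the left edge, near (35,20). Next I'll measure the stub yaws.

```bash
python3 - <<'E'
import pickle,numpy as np
from h import *
c=pickle.load(open("d1.pkl","rb"))
W=cloud(c);Z=W[...,2]
print("cam",-(c["R"].T@c["t"]).round(1), c["R"][2].round(2))
roi=np.zeros(Z.shape,bool);roi[0:230,0:420]=1
for lo,hi in((90,110),(54,75)):
    for p in comps(W,roi&(Z>lo)&(Z<hi),20): print(lo,len(p),rect(p),np.round(np.nanmean(p,0),1))
I=c["pixels"][:,:,::-1]
L=[cv2.resize(I[y-32:y+32,x-32:x+32],(390,390),interpolation=cv2.INTER_CUBIC) for x,y in((252,112),(302,138))]
cv2.imwrite("pics/w1c.png",np.hstack(L))
E
```

```text
cam [ 547.1 -223.   519.5] [-0.27 -0.09 -0.96]
90 301 [ 520.3 -113.3   24.2   24.4   54. ] [ 520.3 -113.8   97.9]
90 253 [ 505.7 -206.6   23.4   24.1   50.4] [ 506.  -206.6   98.2]
90 257 [ 491.5 -300.    24.    24.1   87.6] [ 491.9 -299.6   97.9]
54 416 [562.9 244.8  33.1  31.   10.8] [563.6 241.8  62.6]
54 60 [ 522.4 -120.8   31.8   15.3   14.4] [ 522.7 -121.    64.9]
54 42 [ 498.  -294.7   15.6   32.1   41.5] [ 497.1 -293.3   64.4]
```

View pics/w1c.png

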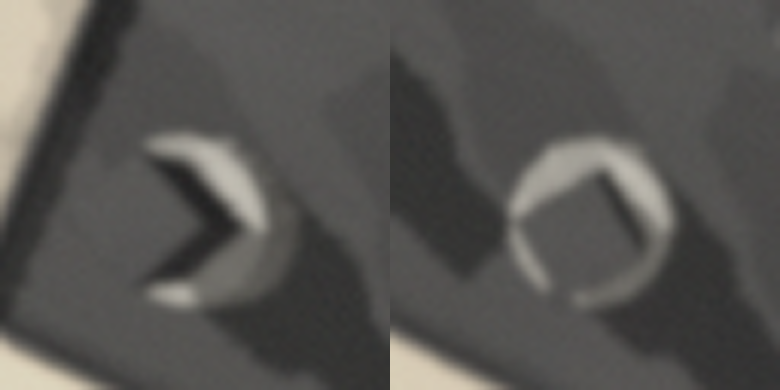

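```bash
python3 -m creep '[[0.01,0.027,-0.035,7.2,0.095],[0.01,0.027,-0.035,7.2,0.095],[0.01,0.027,-0.035,7.2,0.095],[0.01,0.027,-0.035,7.2,0.095],[0.011,0.027,-0.035,7.2,0.095],[0,0,0,0,0.095]]'
python3 - <<'E'
from rig import camera,manip
import pickle
from h import *
from scipy.spatial.transform import Rotation as Ro
c=camera("wrist")
o=manip.get_obs();R=Ro.from_quat(o["tcp_rot"]).as_matrix();print(o["ee_pos"].round(1),np.degrees(np.arctan2(R[1,0],R[0,0])).round(2),R[:,2].round(3))
W=cloud(c);Z=W[...,2]
m=(Z>88)&(Z<112)
for p in comps(W,m,60): print(len(p),rect(p),np.round(np.nanmean(p,0),1))
cv2.imwrite("pics/w2.png",c["pixels"][:,:,::-1])
E
```

```text
time_s: 2.15
ee_pos: [515.6, -114.5, 170.0]
tcp_rot: [0.892, 0.452, -0.003, -0.003]
force: [-0.8, 0.2, -0.1]
gripper_width: 94.8
finger_force: 0.0
[ 517.  -115.7  172.7] 53.6 [-0.004  0.001 -1.   ]
731 [ 520.5 -112.4   24.3   23.9   57. ] [ 521.2 -111.2   97.8]
229 [ 511.5 -197.6   10.6   25.5   67.4] [ 511.8 -197.3   95.2]
```

```bash
python3 -m creep '[[0.004,0.003,-0.005,2,0.095],[0,0,-0.03,0,0.095],[0,0,-0.03,0,0.095],[0,0,-0.03,0,0.095],[0,0,-0.017,0,0.06],[0,0,0,0,0.0],[0,0,0,0,0.0],[0,0,0,0,0.0],[0,0,0,0,0.0]]'
```

```text
time_s: 3.32
ee_pos: [523.2, -112.4, 63.7]
tcp_rot: [0.884, 0.467, 0.001, 0.001]
force: [-0.1, -0.5, 0.1]
gripper_width: 50.2
finger_force: 0.0
```

```bash
python3 -m creep '[[0,0,-0.002,0,0.0],[0,0,0,0,0.0],[0,0,0,0,0.0],[0,0,0,0,0.0],[0,0,0,0,0.0]]'
```

```text
time_s: 3.95
ee_pos: [522.1, -112.0, 60.4]
tcp_rot: [0.884, 0.467, -0.0, -0.0]
force: [-0.5, 1.5, -0.9]
gripper_width: 23.9
finger_force: 30.0
```

```bash
python3 -m creep '[[0,0,0.03,0,0.0],[0,0,0.05,0,0.0],[0,0,0.03,0,0.0],[-0.003,0.043,0.002,-2,0.0],[-0.003,0.043,0.002,-2,0.0],[-0.003,0.043,0.002,-2,0.0],[-0.003,0.043,0.002,-2,0.0],[-0.003,0.043,0.002,-2,0.0],[-0.003,0.043,0,-2,0.0],[-0.001,0.043,0,-1,0.0]]'
python3 -m creep '[[0,0,0,0,0]]'
cat > look.py <<'E'
import sys,pickle
from rig import camera,manip
from h import *
from scipy.spatial.transform import Rotation as Ro
def pose():
    o=manip.get_obs();R=Ro.from_quat(o["tcp_rot"]).as_matrix()
    print("tcp",o["ee_pos"].round(1),"yaw",np.degrees(np.arctan2(R[1,0],R[0,0])).round(2),"F",o["force"].round(1),"w",round(o["gripper_width"],1),o["time_s"])
    return o
E
python3 - <<'E'
from look import *
pose()
for n in("wrist","top"):
    c=camera(n);pickle.dump(c,open(f"d3{n}.pkl","wb"))
    W=cloud(c);Z=W[...,2]
    near=(np.hypot(W[...,0]-562,W[...,1]-245)<30)
    m=near&(Z>54)&(Z<75)
    for p in comps(W,m,20): print(n,len(p),rect(p),np.round(np.nanmean(p,0),1))
    if n=="wrist": cv2.imwrite("pics/w3.png",c["pixels"][:,:,::-1])
E
```

```text
time_s: 5.2
ee_pos: [502.9, 189.9, 179.6]
tcp_rot: [0.932, 0.364, -0.0, 0.0]
force: [-0.1, 0.4, -4.2]
gripper_width: 24.3
finger_force: 30.0
time_s: 5.32
ee_pos: [502.7, 190.8, 179.5]
tcp_rot: [0.931, 0.366, -0.001, -0.0]
force: [-0.4, -0.3, -4.1]
gripper_width: 23.7
finger_force: 30.0
tcp [502.7 190.8 179.5] yaw 42.92 F [-0.4 -0.3 -4.1] w 23.7 5.325
wrist 836 [563.5 246.5  29.7  33.6  42.7] [563.4 246.5  64.2]
```

View pics/w3.png

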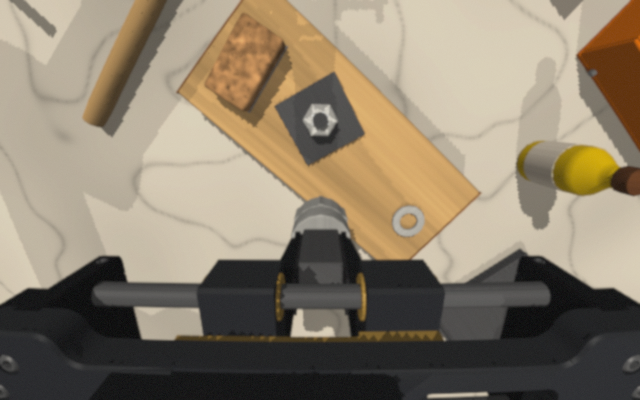

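The nut is clear of the socket at (320,121), on a plate with corners at (334,72), (364,132), (313,165) and (276,106). The held socket hangs at (320,225). I'll refine the nut yaw and centre from the plate and hexagon outline.

```bash
python3 - <<'E'
from look import *
c=pickle.load(open("d3wrist.pkl","rb"));W=cloud(c);Z=W[...,2]
g=c["pixels"].max(2);near=np.hypot(W[...,0]-563,W[...,1]-246)<55
m=near&(((g<95)&(Z<54)&(Z>44))|(Z>54))
m=cv2.morphologyEx(m.astype(np.uint8),cv2.MORPH_OPEN,np.ones((3,3)))>0
p=max(comps(W,m,50),key=len);print(len(p),rect(p))
# hex fit of nut top points: circumference by min support
q=W[near&(Z>61)&(Z<68)];q=q[:,:2]
best=[]
for a in np.arange(0,60,1.):
    s=0;cc=[]
    for k in range(3):
        t=np.radians(a+60*k);d=q@[np.cos(t),np.sin(t)]
        lo,hi=np.percentile(d,[1.5,98.5]);s+=hi-lo;cc.append((hi+lo)/2)
    A=np.array([[np.cos(np.radians(a+60*k)),np.sin(np.radians(a+60*k))] for k in range(3)])
    best.append((s/3,a,np.linalg.lstsq(A,np.array(cc),rcond=None)[0].round(1)))
print(sorted(best,key=lambda b:b[0])[:4])
E
```

```text
6617 [526.4 212.1  10.1  60.6  42.6]
[(np.float64(27.419980046295734), np.float64(43.0), array([563.5, 246.3])), (np.float64(27.455203454701234), np.float64(44.0), array([563.5, 246.4])), (np.float64(27.456094718804973), np.float64(40.0), array([563.5, 246.3])), (np.float64(27.484944121113028), np.float64(41.0), array([563.5, 246.4]))]
```

```bash
python3 -m creep '[[0.02,0.018,0,0,0],[0.02,0.018,0,0,0],[0.0205,0.0198,0,0,0],[0,0,-0.02,0,0],[0,0,-0.025,0,0],[0,0,0,0,0]]'
python3 - <<'E'
from look import *
pose()
c=camera("top");pickle.dump(c,open("d4top.pkl","wb"))
W=cloud(c);Z=W[...,2]
near=np.hypot(W[...,0]-562,W[...,1]-245)<45
c2=camera("wrist");cv2.imwrite("pics/w4.png",c2["pixels"][:,:,::-1])
E
```

```text
time_s: 6.18
ee_pos: [561.2, 242.3, 131.3]
tcp_rot: [0.932, 0.363, -0.004, -0.0]
force: [0.3, -1.3, -4.0]
gripper_width: 24.0
finger_force: 30.0
tcp [561.2 242.3 131.3] yaw 42.62 F [ 0.3 -1.3 -4. ] w 24.0 6.175
```

View pics/w4.png

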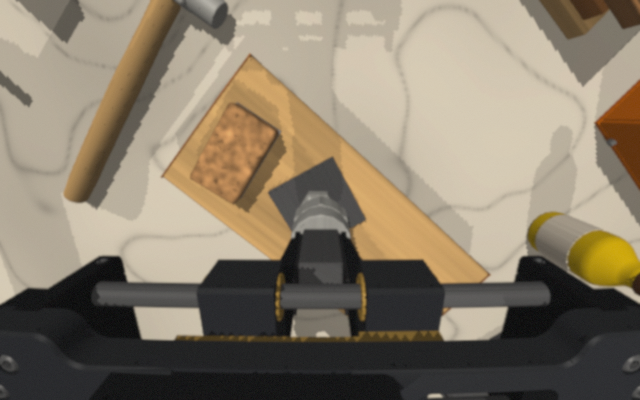

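The socket is over the plate, with its top at about (320,205) and the nut hidden behind it. I'll take a few settled readings before lowering.

```bash
for i in 1 2; do python3 -m creep '[[0,0,0,0,0]]' | grep -E "ee_pos|time"; done; python3 - <<'E'
from look import *
for n in range(4): camera("top"); pose()
E
```

```text
time_s: 6.4
ee_pos: [564.7, 244.3, 137.1]
time_s: 6.52
ee_pos: [564.7, 244.6, 137.0]
tcp [564.5 244.7 136.8] yaw 42.69 F [ 0.3  0.4 -3.4] w 24.1 6.575
tcp [564.4 244.7 136.6] yaw 42.7 F [-1.  -0.3 -3.9] w 23.8 6.625
tcp [564.3 244.7 136.3] yaw 42.69 F [ 0.2 -0.2 -3.7] w 23.6 6.675
tcp [564.2 244.6 136.1] yaw 42.7 F [ 0.1 -0.1 -3.5] w 23.6 6.725
```

```bash
python3 -m creep '[[-0.0005,0.0015,-0.004,0,0],[0,0,-0.004,0,0],[0,0,0,0,0],[0,0,0,0,0]]'; python3 -m creep '[[0,0,-0.003,0,0],[0,0,-0.003,0,0],[0,0,0,0,0]]'; python3 -m creep '[[0,0,-0.003,0,0],[0,0,0,0,0]]'
```

```text
time_s: 7.22
ee_pos: [563.5, 246.1, 127.5]
tcp_rot: [0.931, 0.364, -0.0, -0.0]
force: [0.6, 0.3, -3.7]
gripper_width: 23.8
finger_force: 30.0
time_s: 7.6
ee_pos: [563.5, 246.0, 121.5]
tcp_rot: [0.931, 0.364, -0.0, -0.0]
force: [-0.1, 0.2, -3.6]
gripper_width: 24.0
finger_force: 30.0
time_s: 7.85
ee_pos: [563.8, 246.1, 121.3]
tcp_rot: [0.931, 0.364, 0.0, 0.0]
force: [-4.9, -1.9, 7.8]
gripper_width: 24.0
finger_force: 30.0
```

```bash
for i in 1; do python3 -m creep '[[0,0,-0.001,3,0],[0,0,0,2,0]]'; python3 -m creep '[[0,0,0,-5,0],[0,0,0,-3,0],[0,0,0,-2,0]]'; done
```

```text
time_s: 8.1
ee_pos: [565.1, 246.6, 121.3]
tcp_rot: [0.914, 0.405, 0.002, 0.0]
force: [-2.0, -0.4, 7.9]
gripper_width: 23.9
finger_force: 30.0
time_s: 8.48
ee_pos: [565.2, 246.4, 121.3]
tcp_rot: [0.947, 0.323, 0.002, 0.0]
force: [-2.1, -0.8, 8.0]
gripper_width: 23.9
finger_force: 30.0
```

```bash
python3 -m creep '[[0,0,0.006,10,0],[0,0,0,10,0],[0,0,0,10,0],[0,0,0,5,0],[0,0,-0.003,0,0],[0,0,-0.003,0,0]]'; python3 -m creep '[[0,0,0,0,0]]'; python3 -m creep '[[0,0,-0.001,-3,0],[0,0,0,-3,0]]';python3 -m creep '[[0,0,0,5,0],[0,0,0,5,0],[0,0,0,0,0]]'
```

```text
time_s: 9.22
ee_pos: [564.0, 246.6, 121.2]
tcp_rot: [0.806, 0.592, 0.0, -0.0]
force: [-8.4, -2.7, 19.9]
gripper_width: 24.2
finger_force: 30.0
time_s: 9.35
ee_pos: [563.9, 246.6, 121.3]
tcp_rot: [0.806, 0.592, 0.0, -0.0]
force: [-6.0, -1.2, 11.5]
gripper_width: 24.2
finger_force: 30.0
time_s: 9.6
ee_pos: [564.6, 246.7, 121.3]
tcp_rot: [0.836, 0.548, 0.001, 0.0]
force: [-6.3, -1.7, 13.0]
gripper_width: 23.7
finger_force: 30.0
time_s: 9.98
ee_pos: [565.3, 247.9, 121.3]
tcp_rot: [0.785, 0.62, 0.003, -0.0]
force: [-3.2, 2.8, 11.5]
gripper_width: 23.7
finger_force: 30.0
```

```bash
python3 -m creep '[[-0.002,0,0,-4,0],[-0.002,0,0,0,0],[0,-0.0015,0,0,0],[0,-0.0015,0,0,0],[0.002,0,0,0,0],[0.002,0,0,0,0],[0,0.0015,0,0,0]]'; python3 -m creep '[[0,0,0.006,-10,0],[0,0,0,-10,0],[-0.001,0,0,-10,0],[0,0,-0.004,0,0],[0,0,-0.003,0,0],[-0.0015,0,0,0,0],[0,0.0015,0,0,0],[0,0.0015,0,0,0],[0.0015,0,0,0,0],[0,0,0,0,0]]'
```

```text
time_s: 10.85
ee_pos: [564.2, 246.4, 121.3]
tcp_rot: [0.806, 0.592, 0.002, -0.001]
force: [-6.6, -0.9, 15.2]
gripper_width: 23.7
finger_force: 30.0
time_s: 12.1
ee_pos: [564.5, 246.9, 121.2]
tcp_rot: [0.931, 0.365, 0.002, 0.001]
force: [-6.0, -5.0, 17.9]
gripper_width: 24.1
finger_force: 30.0
```

```bash
python3 -m creep '[[0,0,0.025,0,0],[0,0,0.03,0,0],[-0.006,-0.051,0,2,0],[-0.006,-0.051,0,2,0],[-0.006,-0.051,0,2,0],[-0.006,-0.051,0,2,0],[-0.006,-0.051,0,2,0],[-0.006,-0.051,0,2,0],[-0.0065,-0.0528,-0.02,1,0],[0,0,-0.03,0,0]]'; python3 -m creep '[[0,0,-0.02,0,0],[0,0,0,0,0],[0,0,0,0,0]]'
```

```text
time_s: 13.35
ee_pos: [520.2, -115.1, 121.0]
tcp_rot: [0.885, 0.466, 0.001, 0.002]
force: [0.2, 0.5, -4.5]
gripper_width: 24.0
finger_force: 30.0
time_s: 13.72
ee_pos: [520.8, -110.9, 101.5]
tcp_rot: [0.884, 0.468, 0.0, 0.001]
force: [0.7, -0.6, -4.0]
gripper_width: 24.0
finger_force: 30.0
```

```bash
python3 -m creep '[[0.001,-0.001,-0.02,0,0],[0,0,-0.014,0,0],[0,0,-0.003,0,0],[0,0,-0.002,0,0],[0,0,0,0,0]]'; python3 -m creep '[[0,0,-0.002,0,0],[0,0,0,0,0]]'
```

```text
time_s: 14.35
ee_pos: [521.4, -112.3, 62.2]
tcp_rot: [0.884, 0.467, 0.0, 0.0]
force: [0.0, 0.6, -4.1]
gripper_width: 23.9
finger_force: 30.0
time_s: 14.6
ee_pos: [521.7, -112.5, 60.5]
tcp_rot: [0.884, 0.467, 0.001, 0.001]
force: [-0.4, -0.3, -0.0]
gripper_width: 23.9
finger_force: 30.0
```

```bash
python3 -m creep '[[0,0,0,0,0.06],[0,0,0,0,0.06],[0,0,0,0,0.06],[0,0,0,0,0.06],[0,0,0.03,0,0.06],[0,0,0.035,0,0.06],[-0.008,-0.047,0,-2.5,0.06],[-0.008,-0.047,0,-2.5,0.06],[0,0,0,0,0.06]]'
python3 - <<'E'
from look import *
pose();c=camera("top");W=cloud(c);Z=W[...,2]
m=(Z>88)&(Z<112)&(W[...,0]<600)&(W[...,0]>450)&(W[...,1]<-80)&(W[...,1]>-330)
for p in comps(W,m,15): print(len(p),rect(p),np.nanmean(p,0).round(1))
E
```

```text
time_s: 15.72
ee_pos: [504.6, -208.6, 124.9]
tcp_rot: [0.905, 0.426, 0.0, 0.0]
force: [0.4, 0.3, 0.5]
gripper_width: 60.3
finger_force: 0.0
tcp [ 504.6 -208.6  124.9] yaw 50.47 F [0.4 0.3 0.5] w 60.3 15.725
88 [ 519.9 -116.    24.    24.1   55.9] [ 519.6 -115.6   99.3]
```

```bash
python3 -m creep '[[0,0,0,0,0.06],[0,0,-0.02,0,0.06],[0,0,-0.02,0,0.06],[0,0,-0.02,0,0.06],[0,0,-0.004,0,0.06],[0,0,0,0,0],[0,0,0,0,0],[0,0,0,0,0],[0,0,0,0,0],[0,0,0,0,0]]';python3 -m creep '[[0,0,0,0,0],[0,0,0,0,0]]'
```

```text
time_s: 17.02
ee_pos: [505.1, -206.4, 61.2]
tcp_rot: [0.904, 0.428, 0.0, 0.0]
force: [-1.4, -0.6, 2.7]
gripper_width: 24.0
finger_force: 29.8
time_s: 17.27
ee_pos: [505.1, -206.4, 61.1]
tcp_rot: [0.904, 0.428, -0.0, 0.0]
force: [-1.3, 0.9, 5.1]
gripper_width: 23.7
finger_force: 29.8
```

```bash
python3 -m creep '[[0,0,0.035,0,0],[0,0,0.045,0,0],[0,0,0.05,0,0],[0.0065,0.05,0,-1,0],[0.0065,0.05,0,-1,0],[0.0065,0.05,0,-1,0],[0.0065,0.05,0,-1,0],[0.0065,0.05,0,-1,0],[0.0065,0.05,0,-1,0],[0.0065,0.05,0,-1,0]]'; python3 -m creep '[[0.0065,0.05,0,-1,0],[0.007,0.0525,-0.02,-0.7,0],[0,0,-0.03,0,0],[0,0,-0.01,0,0],[0,0,0,0,0],[0,0,0,0,0],[0,0,0,0,0]]'
```

```text
time_s: 18.52
ee_pos: [549.7, 145.4, 188.7]
tcp_rot: [0.928, 0.372, -0.001, -0.0]
force: [0.5, 0.2, -3.7]
gripper_width: 23.9
finger_force: 30.0
time_s: 19.4
ee_pos: [565.0, 246.0, 132.3]
tcp_rot: [0.934, 0.358, 0.001, 0.0]
force: [0.9, 0.2, -3.8]
gripper_width: 24.1
finger_force: 30.0
```

```bash
python3 -m creep '[[-0.0012,0.0002,-0.004,0,0],[0,0,-0.003,0,0],[0,0,0,0,0]]'; python3 -m creep '[[0,0,-0.003,0,0],[0,0,-0.003,0,0],[0,0,0,0,0]]'
```

```text
time_s: 19.77
ee_pos: [562.4, 246.3, 123.1]
tcp_rot: [0.934, 0.358, -0.0, -0.0]
force: [-0.1, 0.4, -2.9]
gripper_width: 23.4
finger_force: 30.0
time_s: 20.15
ee_pos: [563.6, 247.0, 122.0]
tcp_rot: [0.934, 0.358, 0.001, -0.0]
force: [-6.4, -1.1, 12.3]
gripper_width: 24.2
finger_force: 30.0
```

```bash
python3 -m creep '[[0.001,0,0,4,0],[0,-0.0015,0,0,0],[-0.002,0,0,-4,0],[0,0.0015,0,-4,0],[0.001,0,0,4,0]]'; python3 -m creep '[[0,0,0.008,10,0],[0,0,0,10,0],[0,0,0,10,0],[0,0,-0.004,0,0],[0,0,-0.004,0,0],[0,0,-0.001,0,0],[0,0,0,0,0]]'; python3 -m creep '[[0.001,0,0,4,0],[0,-0.0015,0,0,0],[-0.002,0,0,-4,0],[0,0.0015,0,-4,0],[0.001,0,0,4,0]]'
```

```text
time_s: 20.78
ee_pos: [565.1, 247.3, 122.0]
tcp_rot: [0.933, 0.359, 0.003, -0.0]
force: [-2.1, 0.8, 9.9]
gripper_width: 24.2
finger_force: 30.0
time_s: 21.65
ee_pos: [563.5, 246.8, 122.0]
tcp_rot: [0.81, 0.587, 0.0, 0.0]
force: [-8.0, -2.2, 17.2]
gripper_width: 23.6
finger_force: 30.0
time_s: 22.28
ee_pos: [565.6, 247.4, 122.0]
tcp_rot: [0.81, 0.587, 0.003, 0.001]
force: [-1.7, -0.6, 13.5]
gripper_width: 24.0
finger_force: 30.0
```

```bash
python3 -m creep '[[0,0,0.035,0,0],[0,0,0.045,0,0],[-0.0065,-0.05,0,-3,0],[-0.0065,-0.05,0,-3,0],[-0.0065,-0.05,0,-3,0],[-0.0065,-0.05,0,-3,0],[-0.0065,-0.05,0,-3,0],[-0.0065,-0.05,0,-3,0],[-0.0065,-0.05,0,-3,0],[-0.0065,-0.05,0,0,0]]'; python3 -m creep '[[-0.007,-0.0525,0,0,0],[0,0,-0.03,0,0],[0,0,-0.03,0,0],[0,0,-0.02,0,0],[0,0,0,0,0],[0,0,0,0,0]]'
```

```text
time_s: 23.52
ee_pos: [510.3, -155.1, 196.4]
tcp_rot: [0.903, 0.429, 0.0, 0.0]
force: [2.1, 0.5, -4.5]
gripper_width: 24.0
finger_force: 30.0
time_s: 24.28
ee_pos: [504.7, -206.3, 117.9]
tcp_rot: [0.903, 0.43, 0.001, 0.001]
force: [-0.2, -0.2, -3.6]
gripper_width: 24.1
finger_force: 30.0
```

```bash
python3 -m creep '[[0,0,-0.03,0,0],[0,0,-0.018,0,0],[0,0,-0.005,0,0],[0,0,-0.002,0,0],[0,0,0,0,0]]'; python3 -m creep '[[0,0,-0.002,0,0],[0,0,0,0,0]]'
```

```text
time_s: 24.9
ee_pos: [504.4, -206.3, 62.5]
tcp_rot: [0.903, 0.43, 0.0, 0.001]
force: [0.3, 0.1, -4.1]
gripper_width: 23.7
finger_force: 30.0
time_s: 25.15
ee_pos: [504.7, -206.5, 61.2]
tcp_rot: [0.903, 0.43, 0.001, 0.001]
force: [-2.3, 0.6, 2.4]
gripper_width: 23.7
finger_force: 30.0
```

```bash
python3 -m creep '[[0,0,0,0,0.06],[0,0,0,0,0.06],[0,0,0,0,0.06],[0,0,0,0,0.06],[0,0,0.03,0,0.06],[0,0,0.035,0,0.06],[-0.003,-0.023,0,9,0.06],[-0.003,-0.023,0,9,0.06],[-0.003,-0.023,0,9,0.06],[-0.004,-0.024,0,9.7,0.06]]'
python3 -m creep '[[0,0,0,0,0.06],[0,0,0,0,0.06],[0,0,0,0,0.06]]'
python3 - <<'E'
from look import *
pose();c=camera("top");W=cloud(c);Z=W[...,2]
m=(Z>88)&(Z<106)&(W[...,0]<600)&(W[...,0]>450)&(W[...,1]<-80)&(W[...,1]>-330)
for p in comps(W,m,15): print(len(p),rect(p),np.nanmean(p,0).round(1))
E
```

```text
time_s: 26.4
ee_pos: [490.7, -299.7, 124.6]
tcp_rot: [0.719, 0.695, 0.0, -0.0]
force: [0.6, 1.3, -0.1]
gripper_width: 59.7
finger_force: 0.0
time_s: 26.78
ee_pos: [490.9, -298.3, 124.5]
tcp_rot: [0.721, 0.693, 0.0, -0.0]
force: [0.0, 0.2, 0.0]
gripper_width: 60.1
finger_force: 0.0
tcp [ 490.9 -298.3  124.5] yaw 87.68 F [0.  0.2 0. ] w 60.1 26.775
87 [ 520.1 -116.1   23.8   24.1   55.3] [ 519.6 -115.8   99. ]
88 [ 504.4 -207.5   24.    23.9   51.3] [ 504.3 -206.9   99.1]
29 [ 491.2 -291.5    8.5   21.5   81.7] [ 493.8 -290.5   97.3]
```

Both tried sockets are back and standing. Now I'll grip the third.

```bash
python3 -m creep '[[0,-0.001,-0.02,0,0.06],[0,0,-0.02,0,0.06],[0,0,-0.02,0,0.06],[0,0,-0.004,0,0.06],[0,0,0,0,0],[0,0,0,0,0],[0,0,0,0,0],[0,0,0,0,0],[0,0,0,0,0]]';python3 -m creep '[[0,0,0,0,0],[0,0,0,0,0]]'
```

```text
time_s: 27.95
ee_pos: [490.9, -300.3, 61.2]
tcp_rot: [0.721, 0.693, -0.0, 0.0]
force: [-0.2, 0.3, 2.1]
gripper_width: 23.6
finger_force: 30.0
time_s: 28.2
ee_pos: [490.9, -300.3, 61.1]
tcp_rot: [0.721, 0.693, -0.0, 0.0]
force: [-1.9, -0.8, 3.4]
gripper_width: 23.9
finger_force: 30.0
```

```bash
python3 -m creep '[[0,0,0.035,0,0],[0,0,0.045,0,0],[0,0,0.055,0,0],[0.0073,0.0545,0,-2,0],[0.0073,0.0545,0,-2,0],[0.0073,0.0545,0,-2,0],[0.0073,0.0545,0,-2,0],[0.0073,0.0545,0,-2,0],[0.0073,0.0545,0,-2,0],[0.0073,0.0545,0,-2,0]]'; python3 -m creep '[[0.0073,0.0545,0,-1,0],[0.0073,0.0545,0,-0.7,0],[0.0071,0.056,-0.02,0,0],[0,0,-0.03,0,0],[0,0,-0.014,0,0],[0,0,0,0,0],[0,0,0,0,0],[0,0,0,0,0]]'
```

```text
time_s: 29.45
ee_pos: [540.9, 83.4, 193.7]
tcp_rot: [0.801, 0.599, -0.001, -0.001]
force: [0.7, -0.6, -3.6]
gripper_width: 23.9
finger_force: 30.0
time_s: 30.45
ee_pos: [564.7, 246.2, 133.4]
tcp_rot: [0.809, 0.587, 0.001, 0.0]
force: [-0.5, -0.8, -4.3]
gripper_width: 23.7
finger_force: 30.0
```

```bash
python3 -m creep '[[-0.001,0.0002,-0.004,0,0],[0,0,-0.004,0,0],[0,0,0,0,0]]'; python3 -m creep '[[0,0,-0.003,0,0],[0,0,-0.003,0,0],[0,0,0,0,0]]'
```

```text
time_s: 30.82
ee_pos: [562.1, 246.5, 122.9]
tcp_rot: [0.809, 0.588, -0.001, -0.0]
force: [-0.3, -0.5, -4.6]
gripper_width: 24.1
finger_force: 30.0
time_s: 31.2
ee_pos: [562.3, 246.6, 117.1]
tcp_rot: [0.809, 0.588, -0.0, -0.0]
force: [-0.0, 0.2, -4.0]
gripper_width: 24.1
finger_force: 30.0
```

It has passed the nut's top with no resistance. I'll keep lowering.

```bash
python3 -m creep '[[0.0007,0,-0.003,0,0],[0,0,-0.003,0,0],[0,0,0,0,0]]'; python3 -m creep '[[0,0,-0.003,0,0],[0,0,0,0,0]]';  python3 -m creep '[[0,0,-0.002,0,0],[0,0,0,0,0],[0,0,0,0,0]]'
```

```text
time_s: 31.58
ee_pos: [563.1, 246.5, 111.1]
tcp_rot: [0.809, 0.588, -0.0, -0.0]
force: [-1.7, -0.8, -4.3]
gripper_width: 23.8
finger_force: 30.0
time_s: 31.82
ee_pos: [563.1, 246.5, 108.2]
tcp_rot: [0.809, 0.588, -0.0, -0.0]
force: [-0.8, -1.0, -4.9]
gripper_width: 23.7
finger_force: 30.0
time_s: 32.2
ee_pos: [563.1, 246.5, 106.4]
tcp_rot: [0.809, 0.588, -0.0, -0.0]
force: [-1.6, -0.8, -4.3]
gripper_width: 23.7
finger_force: 30.0
```

```bash
python3 -m creep '[[0,0,-0.001,0,0],[0,0,-0.0005,0,0],[0,0,0,0,0],[0,0,0,0,0]]'; python3 -m creep '[[0,0,-0.0005,0,0],[0,0,0,0,0],[0,0,0,0,0]]'
```

```text
time_s: 32.7
ee_pos: [563.2, 246.6, 106.2]
tcp_rot: [0.809, 0.588, -0.0, -0.0]
force: [-5.4, -2.8, 0.8]
gripper_width: 23.6
finger_force: 30.0
time_s: 33.08
ee_pos: [563.2, 246.6, 106.1]
tcp_rot: [0.809, 0.588, -0.0, -0.0]
force: [-5.6, -3.4, 3.6]
gripper_width: 23.9
finger_force: 30.0
```

```bash
python3 - <<'E'
from look import *
pose();c=camera("top");W=cloud(c);Z=W[...,2]
m=(Z>88)&(Z<106)&(W[...,0]<600)&(W[...,0]>450)&(W[...,1]<-80)&(W[...,1]>-330)
for p in comps(W,m,15): print(len(p),rect(p),np.nanmean(p,0).round(1))
cv2.imwrite("pics/t9.png",cv2.resize(c["pixels"][130:290,130:530,::-1],(800,320),interpolation=cv2.INTER_CUBIC))
E
```

```text
tcp [563.2 246.6 106.1] yaw 72.0 F [-5.6 -3.4  3.6] w 23.9 33.075
87 [ 520.1 -116.2   23.9   24.6   55.3] [ 519.7 -115.7   98.9]
89 [ 504.6 -207.6   23.8   24.1   51.4] [ 504.7 -206.8   98.7]
```

View pics/t9.png

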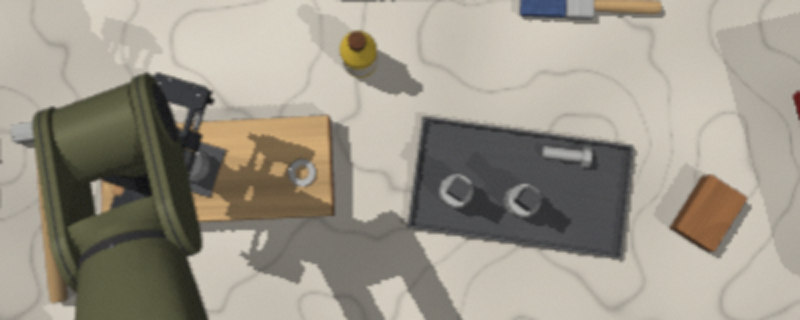

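The picture shows the two misfits standing in the tray at (457,190) and (524,199), with the washer at (301,173) and the other items where they were. The third socket is seated and held: the tool is at 106.1 mm, the expected home height, and is pressing lightly on the plate.

```bash
python3 -c "
from rig import manip
print(manip.sign_off())"
```

```text
the job is handed in; nothing more can be done
None
```

The third socket (the -y end of the row) fits: it is seated on the nut down to the plate and still held in the gripper; the two that did not fit are back standing mouth down in the tray, and I handed the job in at about 33 s.

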